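# Prop open an instrument case

## Task

On the electronics bench, the lid of the blue case stands open but would drop if knocked. Swing the case's prop rod by its red grip up out of its clip to its stop, then nudge the lid forward so that it comes down onto the rod with the rod's cross pin seated in the yellow slot on the lid's edge, and leave it propped open; do not let the lid fall shut.

Things in the scene. Friction and masses are not known exactly. Their poses are not given: they have to be found in the camera images.
- case: Blue open-topped case, 180 mm deep (x), 200 wide (y), 85 high, fixed to the table; origin at the middle of its underside, x to its back (away from the robot), y left. Lid: plate 180 mm long, 200 wide, 8 thick, hinged on the back top edge (x 90, z 85 mm). Prop rod beside the left wall: pivot axis at x -80, z 50 mm. A grey shut case with a like rod stands nearby: not that one.
- rod_grip (a point): Middle of the rod's red grip, 14 mm thick, 34 long along y, 187 mm left of the case's middle. Rod: 8 mm steel, 142 mm from pivot to grip axis, lying level 50 mm above the table, free end to the back. A cross pin at its free end carries the grip outwards and a bare 8 mm stub towards the case. x along the rod, y along the pin (case y, always level). 35 mm or more free all round the grip.
- rod (a joint): Rod angle, rad: 0 level in its clip, growing as the free end rises and swings towards the case's front; hard stop at 1.104, where the pin is exactly in the path of the lid's slot. The pivot has a little friction (0.2 N at the grip): the rod stays up where it is left above about 0.7, but falls back from lower down. The clip does not resist.
- lid_slot (a point): Seat of the slot in the yellow bracket on the lid's left edge: the pin's centre lies here when seated. 140 mm from the hinge axis, 40 mm from the lid's free edge, 10 mm inside the lid's inner face, 106 mm left of the case's middle. x along the lid to the hinge, y case y, z towards the lid's outer face. The slot opens to -z: seat 14 mm wide, mouth flared to 35 mm on the +x side.
- lid (a joint): Lid angle, rad: 0 shut, 1.5 back stop, nearly upright. Starts at 1.38 to 1.48, held by hinge friction. Pushed forward (2 to 3 N at the top edge, from behind) to below about 1.2 it sinks on by itself at 0.2 to 0.5 rad/s until the raised rod catches it and it rests at 0.785; with no rod there it falls shut.

How it is judged (in metres and radians):
At the end, for the whole second after the job is handed in: The blue case's lid rests still on the raised prop rod, 0.69 to 0.90 rad open, with the rod's cross pin within 12 mm of its seat in the lid's slot (along the lid and square to it) (value of joint lid between 0.69 and 0.9 rad and x of rod_grip in the frame of lid_slot between -0.012 and 0.012 m and z of rod_grip in the frame of lid_slot between -0.012 and 0.012 m and velocity of joint lid between -0.03 and 0.03 rad/s); the robot touches nothing.
It fails at once if the lid falls shut past the rod (below 0.5 rad) (value of joint lid below 0.5 rad).
It also fails if it takes over 58 s, if anything falls off the work surface, if the arm or the gripper's body presses on something with over 40 N, if the wrist force passes 120 N, or if a joint passes its speed limit or range.

## Robot

A 6-joint arm with a two-finger parallel gripper is mounted at the origin on the work surface. World frame = base frame: x ahead of the robot, y to its left, z up, the work surface at z = 0. Lengths are in m, angles in degrees, forces in N, time in s.
With the tool pointing down it reaches from about 0.35 to 0.975 m from the base axis. Payload 17.4 kg.
Tool frame: the origin (TCP) lies on the front face of the gripper's body, between the roots of the fingers; the fingertips stand 73 mm ahead of it and the grasp point (between the pads) lies 54 mm ahead of it; z points along the fingers, y is the direction in which the jaws open and shut (so a half turn about z gives the same grasp; the last joint's range is limited). The gripper opens to 85 mm and grips with 20 to 120 N. Pads are 22 mm wide; open, the fingers measure 114 mm over their backs; the gripper's body (76 mm by 85 mm) begins 54 mm behind the grasp point. The pads swing forward as they close: fully open they stand 13 mm farther back than shut.
Start: joints at [67.964, 6.646, 82.598, -0, 90.757, -2.166], TCP at [0.229, 0.635, 0.304] pointing down, gripper open.
Joint ranges: [-162.19, 162.19], [-47.58, 125.68], [4.15, 143.07], [-65.23, 245.23], [0.69, 171.88], [-170.13, 170.13]. Speed limits (degrees/s): [108.29, 108.29, 127.2, 180, 180, 180].

## Interface

Orientations are given as [roll, pitch, yaw] about the fixed x, y, z axes, in that order (R = Rz(yaw) Ry(pitch) Rx(roll)).
In Python, from rig import robot, get_image, calibration gives the robot as it stands. The module is installed in compiled form; this text tells all that it offers.
- The arm moves only by the tool step_arm, never from a script. Its argument "steps" is text: rows parted by semicolons, each of 5 numbers parted by spaces: the finger opening in m, from 0 to 0.0854, then the shift along the tool's x, y, z in m, then the turn about the tool's z in rad. A call has 1 to 12 rows; each row shifts and turns the pose as measured when the row begins, along the tool's axes as they then stand; what a row does not reach is not made up. A row lasts 1/10 s, in which the tool goes at most 50 mm and 8.59 degrees, less where a joint would pass 70% of its speed; a pose out of reach is approached as far as the arm can. A call with a gripper value outside its range is refused whole. The fingers move at their own pace and stop on an object; "squeeze" is the grip in N (left out, the last holds). Time passes only in rows, so rows that do not move let the fingers close. It gives the time, the measured TCP pose, the force and the opening at its end, in the units of the state.
- robot.get_obs(): the state, without advancing time (a new reading comes with each control period).
- get_image(name): name is "side" or "top" or "wrist"; returns the picture (384x512x3 uint8, blue, green, red); there is no depth.
- calibration(name): a dict with "mtx" (3x3 intrinsics, pixels), "rvec" (rotation vector, rad) and "tvec" (3), from world to camera coordinates, as OpenCV has them; the wrist camera has in their place "hand_eye" (4x4, takes a point from camera to tool coordinates, whose origin is the TCP and whose axes are the flange's). Camera axes: x right, y down, z forward; pixel columns grow to the right and rows downward; lengths in m; the calibration is good to about 2 mm. A picture is of the moment at which its call begins: read the wrist's pose just before it. calibration takes no time and is no camera call.
- robot.finish_job(): hands the job in, once; it reports no verdict.
The state is a dict: "time": time; "q": joint angles; "qvel": joint speeds; "tau": joint torques, N m; "tcp_pos": TCP position; "tool_rot": TCP orientation; "ft_force": force on the tool from outside, world axes, zero at the start; "torque": the same for the moment, N m; "grip_width": finger opening in m.
Only numpy, scipy, OpenCV 4.12 (cv2) and the standard library are available. Lean on these libraries where they do the work, as an engineer would, in place of code of your own. Each camera call takes 0.05 s, during which the arm holds its last target. There are 200 camera calls.

## Working session

There is one attempt and no reset: what is moved stays moved. The work goes in short steps, Python scripts to look and compute and a tool call to move; the robot and the scene stay as the last step left them, time stands still between calls to the robot, and variables do not carry over. Pictures are saved under pics/ and viewed, about 8 in all and at most 12, crops included, and the job is handed in when it is done.

Besides the shell and the picture viewer there is one more tool, called after "Request:" in YAML: its name, and indented under it one key for each argument. step_arm: Moves the arm, as the interface text tells. Its arguments: {"type":"object","properties":{"steps":{"type":"string"},"squeeze":{"type":"number"}},"required":["steps"]}

```bash
mkdir -p pics; python3 - <<'E'
from rig import robot,get_image,calibration
import cv2
print(robot.get_obs())
for n in("side","top","wrist"):
    cv2.imwrite(f"pics/{n}0.png",get_image(n)); print(n,calibration(n))
E
```

```text
{'time': 0.0, 'q': array([ 6.79629405e+01,  6.67330534e+00,  8.26375955e+01, -8.53633889e-04,
        9.07573412e+01, -2.16661494e+00]), 'qvel': array([ 0.01024616,  0.05774398,  0.01582025, -0.05439399,  0.10919611,
       -0.07195509]), 'tau': array([ 1.17244850e-03, -7.31969404e+01, -6.32510304e+01,  1.19822616e-05,
        6.01033971e-03, -1.61090206e-04]), 'tcp_pos': array([0.22940371, 0.63469242, 0.30315173]), 'tool_rot': array([-1.79931774e+02, -1.72696521e-03,  1.60129544e+02]), 'ft_force': array([-0.12355847,  0.41608562, -0.32202265]), 'torque': array([-0.01129194,  0.01877808,  0.05059984]), 'grip_width': 0.0854048991342273}
side {'mtx': array([[386.8690061 ,   0.        , 250.12851292],
       [  0.        , 386.8690061 , 192.67113372],
       [  0.        ,   0.        ,   1.        ]]), 'rvec': array([ 2.36343624, -0.49816009,  0.18340653]), 'tvec': array([-0.41516083,  0.22708296,  0.76357694])}
top {'mtx': array([[441.51517637,   0.        , 254.94439181],
       [  0.        , 441.51517637, 185.77587511],
       [  0.        ,   0.        ,   1.        ]]), 'rvec': array([ 2.20998469, -2.17679662,  0.09112555]), 'tvec': array([0.0308645 , 0.49659296, 1.15895042])}
wrist {'mtx': array([[322.75834818,   0.        , 252.62688772],
       [  0.        , 322.75834818, 193.16914793],
       [  0.        ,   0.        ,   1.        ]]), 'hand_eye': array([[ 1.94423878e-04, -9.59432843e-01, -2.81937194e-01,
         7.14748025e-02],
       [ 9.99999694e-01,  4.00203716e-04, -6.72294306e-04,
         9.33974448e-05],
       [ 7.57853551e-04, -2.81936977e-01,  9.59432627e-01,
        -6.94365454e-02],
       [ 0.00000000e+00,  0.00000000e+00,  0.00000000e+00,
         1.00000000e+00]])}
```

View pics/side0.png

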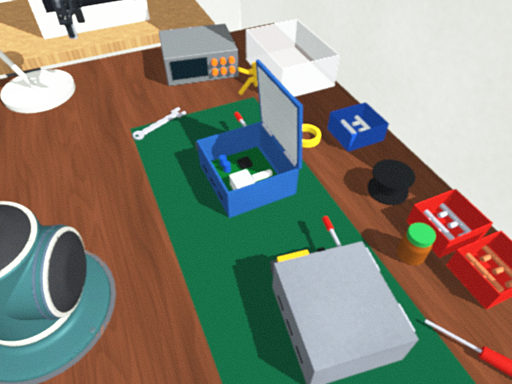

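View pics/top0.png

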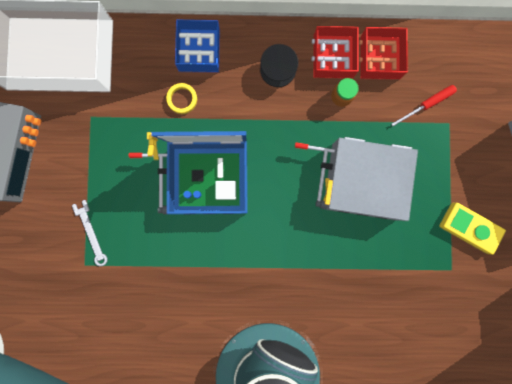

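The pictures show the blue case at about (205,173) in the top view and (250,150) in the side view, with its red grip at (136,155) in the top view. I'll enlarge both to pick the corners.

```bash
python3 - <<'E'
import cv2,numpy as np
t=cv2.imread("pics/top0.png")[115:225,120:255];s=cv2.imread("pics/side0.png")[55:225,185:315]
f=lambda a,k:cv2.resize(a,None,fx=k,fy=k,interpolation=cv2.INTER_CUBIC)
t=f(t,3.4);s=f(s,2.55)
h=max(t.shape[0],s.shape[0])
p=lambda a:cv2.copyMakeBorder(a,0,h-a.shape[0],0,0,cv2.BORDER_CONSTANT)
o=np.hstack([p(t),p(s)]);print(o.shape,t.shape,s.shape);cv2.imwrite("pics/c1.png",o)
E
```

```text
(433, 791, 3) (374, 459, 3) (433, 332, 3)
```

View pics/c1.png

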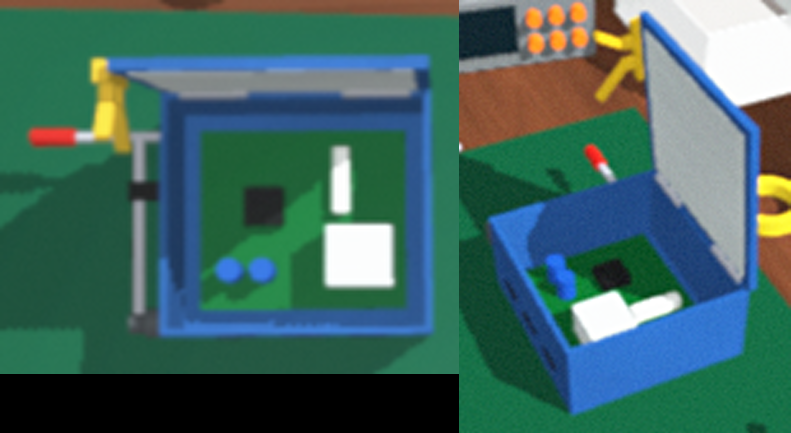

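Corners were picked from the crop: top view rim (161,334), (431,333), lid top (105,58) and (429,58), grip (52,136); side view likewise. Next I fit the case pose and lid angle.

```bash
cat > h.py <<'E'
import cv2,numpy as np
from rig import calibration
def proj(n,P):
    c=calibration(n);return cv2.projectPoints(np.array(P,float).reshape(-1,3),c["rvec"],c["tvec"],c["mtx"],None)[0][:,0]
def world(p,P):
    x,y,w=p[:3];c,s=np.cos(w),np.sin(w);P=np.array(P,float).reshape(-1,3)
    return np.c_[x+c*P[:,0]-s*P[:,1],y+s*P[:,0]+c*P[:,1],P[:,2]]
def lidpt(a,r,y,n):
    return [.09-r*np.cos(a)+n*np.sin(a),y,.085+r*np.sin(a)+n*np.cos(a)]
def rodpt(t,y=.187): return [-.08+.142*np.cos(t),y,.05+.142*np.sin(t)]
E
python3 - <<'E'
from h import *
from scipy.optimize import least_squares
T=np.array([(161,334),(431,333),(105,58),(429,58),(52,136)],float);S=np.array([(31,222),(111,350),(112,412),(181,13),(298,128),(283,355),(138,156)],float)
T=(T+.5)/3.4-.5+[120,115];S=(S+.5)/2.55-.5+[185,55]
def pts(p):
    a=p[3];l=[lidpt(a,.18,y,h) for y in(.1,-.1) for h in (0,.008)]
    g=rodpt(0)
    return world(p,[(-.09,.1,.085),(-.09,-.1,.085),l[1],l[3],g]),world(p,[(-.09,.1,.085),(-.09,-.1,.085),(-.09,-.1,0),l[0],l[3],(.09,-.1,0),g])
f=lambda p:np.r_[(proj("top",pts(p)[0])-T).ravel(),(proj("side",pts(p)[1])-S).ravel()]
r=least_squares(f,[.55,.1,0,1.43],loss="soft_l1")
p=r.x;print(p);print(f(p).reshape(-1,2).round(1))
np.save("p.npy",p)
for t in (0,.5,1.104):print("grip",t,world(p,rodpt(t)).round(4))
print("lid top",world(p,[lidpt(p[3],.18,y,.008) for y in(.1,0,-.1)]).round(4))
E
```

```text
[0.51293839 0.16152499 0.02083375 1.46610489]
[[-0.9 -0.2]
 [-0.  -0.4]
 [ 0.3 -0. ]
 [-0.2 -0.3]
 [ 0.4 -0.5]
 [-0.3 -2. ]
 [-1.   1.4]
 [ 0.4  1.1]
 [-0.9 -0.1]
 [ 0.3  0.3]
 [ 0.  -0.6]
 [-0.3  0.4]]
grip 0 [[0.571  0.3498 0.05  ]]
grip 0.5 [[0.5536 0.3494 0.1181]]
grip 1.104 [[0.493  0.3481 0.1768]]
lid top [[0.59   0.2632 0.2649]
 [0.5921 0.1632 0.2649]
 [0.5942 0.0632 0.2649]]
```

The fit agrees to about 1 px (case at x 0.513, y 0.162, yaw 1.2°, lid 1.466). First I turn the tool so the jaws open along case x.

Request:
step_arm:
  steps: "0.042 0 0 0 0.134;0.042 0 0 0 0.134;0.042 0 0 0 0.134;0.042 0 0 0 0.134;0.042 0 0 0 0.134;0.042 0 0 0 0.134;0.042 0 0 0 0.134;0.042 0 0 0 0.134;0.042 0 0 0 0.131"
  squeeze: 25

```text
time: 1.05
tcp_pos: [0.2292, 0.6343, 0.3002]
tool_rot: [-179.9, 0.3, 88.6]
ft_force: [0.7, 0.0, 0.1]
grip_width: 0.0417
```

Request:
step_arm:
  steps: "0.042 0 0 0 -0.045;0.042 -0.029 0.033 0 0;0.042 -0.029 0.033 0 0;0.042 -0.029 0.033 0 0;0.042 -0.029 0.033 0 0;0.042 -0.029 0.033 0 0;0.042 -0.029 0.033 0 0;0.042 -0.029 0.033 0 0;0.042 -0.029 0.033 0 0;0.042 -0.029 0.033 0 0;0.042 0 0 0 0;0.042 0 0 0 0"

```text
time: 2.25
tcp_pos: [0.5402, 0.3673, 0.2968]
tool_rot: [-179.7, 0.5, 91.0]
ft_force: [0.1, 0.9, 0.1]
grip_width: 0.0419
```

```bash
cat > d.py <<'E'
import sys,numpy as np
from rig import robot
from scipy.spatial.transform import Rotation as R
o=robot.get_obs();r=R.from_euler('xyz',o['tool_rot'],degrees=True)
t=np.array([float(v) for v in sys.argv[1:4]])
print(o['time'],o['tcp_pos'].round(4),o['tool_rot'].round(2),'shift',r.inv().apply(t-o['tcp_pos']).round(4),'turn',np.radians(o['tool_rot'][2]-91.2).round(3),o['ft_force'].round(1))
E
python3 d.py .571 .350 .104
```

```text
2.25 [0.5402 0.3673 0.2968] [-179.66    0.53   91.02] shift [-0.0161  0.0316  0.1928] turn -0.003 [0.1 0.9 0.1]
```

Request:
step_arm:
  steps: "0.042 -0.016 0.031 0 0;0.042 0 0 0 0;0.042 0 0 0.035 0;0.042 0 0 0.035 0;0.042 0 0 0.035 0;0.042 0 0 0.025 0;0.042 0 0 0 0;0.042 0 0 0 0"

```text
time: 3.05
tcp_pos: [0.5657, 0.3572, 0.1642]
tool_rot: [-179.7, 0.4, 91.5]
ft_force: [0.2, 0.1, 0.4]
grip_width: 0.0418
```

```bash
python3 d.py .571 .350 .104; python3 - <<'E'
from rig import get_image
import cv2
cv2.imwrite("pics/w1.png",get_image("wrist"))
E
```

```text
3.05 [0.5657 0.3572 0.1642] [-179.7     0.4    91.46] shift [-0.0069  0.0054  0.0602] turn 0.004 [0.2 0.1 0.4]
```

View pics/w1.png

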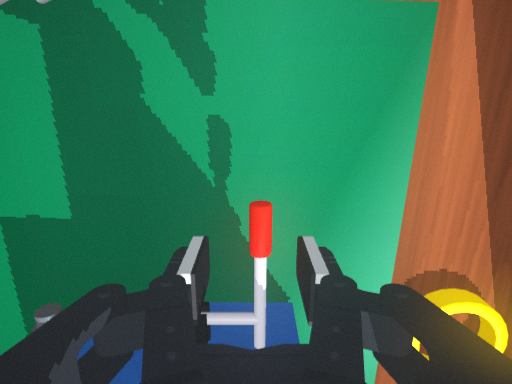

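The wrist view shows the red grip at (261,229), between the pads but beyond them along the pin. I'll turn that into a position.

```bash
python3 - <<'E'
from rig import robot,calibration
import numpy as np
from scipy.spatial.transform import Rotation as R
c=calibration("wrist");H=c["hand_eye"];o=robot.get_obs();r=R.from_euler('xyz',o['tool_rot'],degrees=True)
for px in[(261,229),(261,204),(261,255),(259,340)]:
    d=r.apply(H[:3,:3]@np.linalg.inv(c["mtx"])@[*px,1]);q=o['tcp_pos']+r.apply(H[:3,3]);k=(.05-q[2])/d[2];print((q+k*d).round(4))
E
python3 d.py .572 .350 .104
```

```text
[0.5706 0.3511 0.05  ]
[0.57   0.3673 0.05  ]
[0.5712 0.3335 0.05  ]
[0.5719 0.2687 0.05  ]
3.1 [0.5657 0.3572 0.1643] [-179.7     0.4    91.45] shift [-0.0069  0.0064  0.0603] turn 0.004 [ 0.1  0.6 -0.4]
```

Request:
step_arm:
  steps: "0.042 -0.007 0.006 0 0;0.042 0 0 0 0;0.042 0 0 0.03 0;0.042 0 0 0.025 0;0.042 0 0 0.005 0;0.042 0 0 0 0"

```text
time: 3.7
tcp_pos: [0.5752, 0.3508, 0.1121]
tool_rot: [179.7, 0.1, 91.4]
ft_force: [0.0, 0.1, 1.0]
grip_width: 0.042
```

```bash
python3 d.py .571 .350 .104
```

```text
3.7 [0.5752 0.3508 0.1121] [1.7969e+02 8.0000e-02 9.1430e+01] shift [-0.0007 -0.0042  0.0081] turn 0.004 [0.  0.1 1. ]
```

Request:
step_arm:
  steps: "0.042 0 -0.004 0.008 0;0.042 0 0 0 0;0.005 0 0 0 0;0.005 0 0 0 0;0.005 0 0 0 0;0.005 0 0 0 0;0.005 0 0 0 0;0.005 0 0 0 0"
  squeeze: 25

```text
time: 4.5
tcp_pos: [0.5698, 0.3512, 0.1082]
tool_rot: [179.8, 0.0, 91.5]
ft_force: [-1.2, -1.0, -1.7]
grip_width: 0.0129
```

```bash
python3 d.py .571 .350 .104
```

```text
4.5 [0.5698 0.3512 0.1082] [1.7981e+02 3.0000e-02 9.1470e+01] shift [-0.0013  0.0012  0.0042] turn 0.005 [-1.2 -1.  -1.7]
```

Gripped at 13 mm opening. Now I lift along the arc.

Request:
step_arm:
  steps: "0.005 0 -0.001 -0.014 0;0.005 0 -0.002 -0.014 0;0.005 0 -0.0035 -0.0137 0;0.005 0 -0.005 -0.0133 0;0.005 0 -0.006 -0.0128 0"

```text
time: 5.0
tcp_pos: [0.552, 0.3508, 0.1794]
tool_rot: [179.7, -0.0, 91.4]
ft_force: [-1.5, -1.0, -3.3]
grip_width: 0.0127
```

```bash
python3 d.py .571 .350 .104
```

```text
5.0 [0.552  0.3508 0.1794] [ 1.797e+02 -1.000e-02  9.142e+01] shift [-0.0013  0.0186  0.0755] turn 0.004 [-1.5 -1.  -3.3]
```

Request:
step_arm:
  steps: "0.005 0 -0.0077 -0.012 0;0.005 0 -0.0088 -0.0111 0;0.005 0 -0.0099 -0.0102 0;0.005 0 -0.0109 -0.0092 0;0.005 0 -0.0117 -0.008 0;0.005 0 0 0 0"

```text
time: 5.6
tcp_pos: [0.4978, 0.3494, 0.2378]
tool_rot: [179.4, -0.1, 91.4]
ft_force: [1.7, -1.2, 0.4]
grip_width: 0.013
```

```bash
python3 d.py .4918 .350 .235
```

```text
5.6 [0.4978 0.3494 0.2378] [ 1.7941e+02 -1.3000e-01  9.1450e+01] shift [ 0.0007 -0.006   0.0027] turn 0.004 [ 1.7 -1.2  0.4]
```

Request:
step_arm:
  steps: "0.005 0 -0.005 -0.001 0;0.005 0 -0.005 -0.001 0;0.005 0 0 0 0"

```text
time: 5.9
tcp_pos: [0.4898, 0.3491, 0.2415]
tool_rot: [178.8, -0.2, 91.4]
ft_force: [11.0, 0.6, -5.8]
grip_width: 0.0132
```

```bash
python3 d.py .4918 .350 .235
```

```text
5.9 [0.4898 0.3491 0.2415] [178.83  -0.21  91.42] shift [0.0008 0.0019 0.0066] turn 0.004 [11.   0.6 -5.8]
```

The 11 N along the tangent means the rod is at its stop. I release and rise.

Request:
step_arm:
  steps: "0.045 0 0 0 0;0.045 0 0 0 0;0.045 0 0 0 0;0.045 0 0 0 0;0.045 0 0 -0.03 0;0.045 0 0 -0.045 0;0.045 0 0 -0.045 0;0.045 0 0 -0.045 0;0.045 0 0 0 0"

```text
time: 6.8
tcp_pos: [0.4854, 0.3483, 0.4073]
tool_rot: [179.4, 0.1, 91.4]
ft_force: [0.3, 0.9, -0.6]
grip_width: 0.045
```

```bash
python3 d.py .67 .163 .39;python3 - <<'E'
from rig import get_image
import cv2,numpy as np
from h import *
p=np.load("p.npy")
t=get_image("top");s=get_image("side")
print(proj("top",world(p,[rodpt(1.104),rodpt(.9)])),proj("side",world(p,[rodpt(1.104),rodpt(.9)])))
f=lambda a,k:cv2.resize(a,None,fx=k,fy=k,interpolation=cv2.INTER_CUBIC)
a=f(t[105:235,110:260],2.6);b=f(s[55:225,185:315],2.0)
a=cv2.copyMakeBorder(a,0,340-a.shape[0],0,0,cv2.BORDER_CONSTANT) if a.shape[0]<340 else a[:340]
cv2.imwrite("pics/c2.png",np.hstack([a,b]))
E
```

```text
6.8 [0.4854 0.3483 0.4073] [1.7942e+02 6.0000e-02 9.1440e+01] shift [-0.1899  0.1797  0.0193] turn 0.004 [ 0.3  0.9 -0.6]
[[120.79219007 180.24537224]
 [122.87019873 170.36300425]] [[208.74280836  83.3154267 ]
 [218.13125487  86.39457643]]
```

View pics/c2.png

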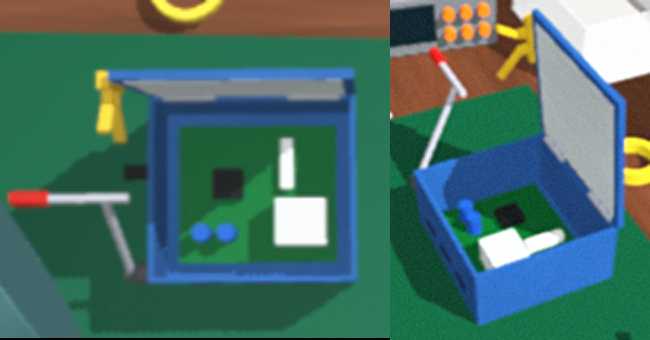

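The picture shows the grip at top (120.8,181) and side (208,83), matching the predicted positions at the stop. Next I shut the fingers and go over behind the lid.

Request:
step_arm:
  steps: "0 -0.037 0.031 0 0;0 -0.037 0.031 0 0;0 -0.037 0.031 0 0;0 -0.037 0.031 0 0;0 -0.037 0.031 0 0;0 0 0 0 0;0 0 0 0 0"

```text
time: 7.6
tcp_pos: [0.6496, 0.161, 0.3878]
tool_rot: [-179.3, 0.5, 91.7]
ft_force: [-0.4, -0.2, 0.8]
grip_width: 0.0002
```

```bash
python3 d.py .637 .163 .316
```

```text
7.6 [0.6496 0.161  0.3878] [-179.28    0.45   91.66] shift [ 0.003  -0.0116  0.0719] turn 0.008 [-0.4 -0.2  0.8]
```

Request:
step_arm:
  steps: "0 0 0 0.03 0;0 0 0 0.03 0;0 0 0 0.012 0;0 0 0 0 0;0 0 -0.01 0 0;0 0 -0.01 0 0;0 0 0 0 0"

```text
time: 8.3
tcp_pos: [0.6244, 0.1632, 0.3135]
tool_rot: [-179.2, 0.4, 91.9]
ft_force: [-0.6, -0.3, 0.1]
grip_width: -0.0
```

```bash
python3 d.py .607 .163 .316
```

```text
8.3 [0.6244 0.1632 0.3135] [-179.17    0.44   91.87] shift [ 0.0003 -0.0175 -0.0023] turn 0.012 [-0.6 -0.3  0.1]
```

Request:
step_arm:
  steps: "0 0 -0.005 0 0;0 0 -0.005 0 0;0 0 -0.005 0 0;0 0 -0.005 0 0;0 0 -0.005 0 0;0 0 -0.005 0 0"

```text
time: 8.9
tcp_pos: [0.5923, 0.1622, 0.3165]
tool_rot: [-179.4, 0.4, 91.9]
ft_force: [0.0, -0.2, -0.3]
grip_width: 0.0
```

Request:
step_arm:
  steps: "0 0 -0.005 0 0;0 0 -0.005 0 0;0 0 -0.005 0 0;0 0 -0.005 0 0"

```text
time: 9.3
tcp_pos: [0.5705, 0.1614, 0.3165]
tool_rot: [-179.4, 0.4, 91.9]
ft_force: [1.5, 0.5, -0.3]
grip_width: -0.0002
```

Request:
step_arm:
  steps: "0 0 -0.005 0 0;0 0 -0.005 0 0;0 0 -0.005 0 0;0 0 -0.005 0 0;0 0 0 0 0"

```text
time: 9.8
tcp_pos: [0.5481, 0.1607, 0.3171]
tool_rot: [-179.4, 0.4, 91.9]
ft_force: [0.0, 0.4, -0.4]
grip_width: -0.0
```

```bash
cat > s.py <<'E'
import sys,cv2,numpy as np
from rig import get_image,robot
a=get_image("side")[30:225,165:335];b=get_image("top")[105:235,110:260]
b=cv2.resize(b,None,fx=2.6,fy=2.6,interpolation=cv2.INTER_CUBIC);a=cv2.resize(a,None,fx=2,fy=2,interpolation=cv2.INTER_CUBIC)
b=cv2.copyMakeBorder(b,0,a.shape[0]-b.shape[0],0,0,cv2.BORDER_CONSTANT)
cv2.imwrite(sys.argv[1],np.hstack([b,a]));o=robot.get_obs();print(o['time'],o['tcp_pos'],o['ft_force'])
E
python3 s.py pics/c3.png
```

```text
9.9 [0.54853552 0.16072857 0.31699638] [0.35451267 0.94510565 0.32181964]
```

View pics/c3.png

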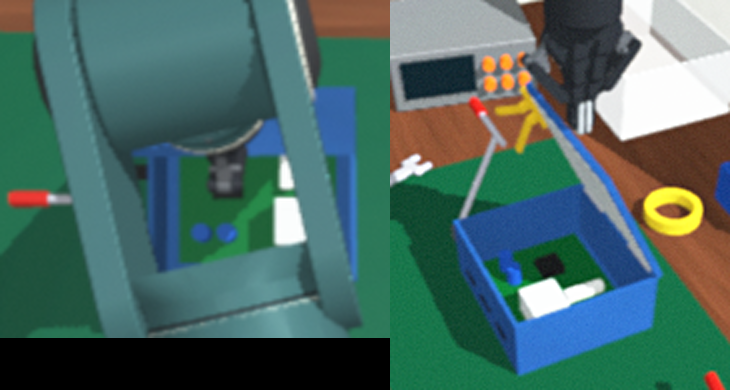

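The side view shows the lid tipped forward and clear of the fingers, sinking towards the raised rod. I back off and wait.

Request:
step_arm:
  steps: "0 0 0.01 -0.01 0;0 0 0.02 -0.03 0;0 0 0.02 -0.04 0;0 0 0.02 -0.04 0;0 0 0.02 -0.03 0;0 0 0 0 0;0 0 0 0 0;0 0 0 0 0;0 0 0 0 0;0 0 0 0 0;0 0 0 0 0;0 0 0 0 0"

```text
time: 11.1
tcp_pos: [0.6427, 0.1648, 0.4656]
tool_rot: [-179.0, 0.5, 91.9]
ft_force: [0.6, 1.0, -0.4]
grip_width: -0.0003
```

Request:
step_arm:
  steps: "0 0 0 0 0;0 0 0 0 0;0 0 0 0 0;0 0 0 0 0;0 0 0 0 0;0 0 0 0 0;0 0 0 0 0;0 0 0 0 0;0 0 0 0 0;0 0 0 0 0;0 0 0 0 0;0 0 0 0 0"

```text
time: 12.3
tcp_pos: [0.6425, 0.1648, 0.4656]
tool_rot: [-179.0, 0.5, 91.9]
ft_force: [0.4, -0.0, 0.4]
grip_width: -0.0002
```

```bash
python3 s.py pics/c4.png; python3 - <<'E'
from h import *
p=np.load("p.npy");a=.785
q=world(p,[lidpt(a,.18,.1,0),lidpt(a,.18,-.1,.008),rodpt(1.104)])
print("side crop",((proj("side",q)-[165,30]+.5)*2+[390,0]).round(),"top",((proj("top",q)-[110,105]+.5)*2.6).round())
E
```

```text
12.4 [0.6424944  0.16482002 0.46558037] [-0.00615961 -0.28320782  0.02764339]
side crop [[485. 123.]
 [563. 219.]
 [478. 108.]] top [[120. 218.]
 [355. 210.]
 [ 29. 197.]]
```

View pics/c4.png

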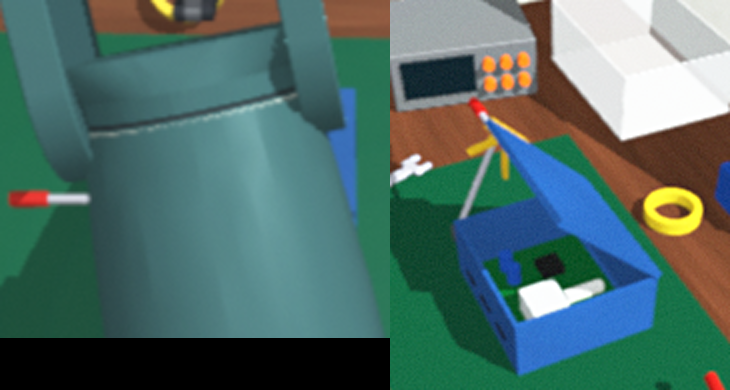

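The side view shows the lid stopped on the rod: its left corner is at (485,118), against a predicted (485,123) for 0.785 rad. I'll wait and check that it stays still.

Request:
step_arm:
  steps: "0 0 0 0 0;0 0 0 0 0;0 0 0 0 0;0 0 0 0 0;0 0 0 0 0;0 0 0 0 0;0 0 0 0 0;0 0 0 0 0;0 0 0 0 0;0 0 0 0 0"

```text
time: 13.4
tcp_pos: [0.6425, 0.1648, 0.4656]
tool_rot: [-179.0, 0.5, 91.9]
ft_force: [0.3, 0.8, -0.2]
grip_width: -0.0
```

```bash
python3 s.py pics/c5.png; python3 - <<'E'
from h import *
p=np.load("p.npy")
A=cv2.imread("pics/c4.png");B=cv2.imread("pics/c5.png");d=cv2.absdiff(A,B)[:,390:];print("diff",d.max(),d.mean())
c=B[:,390:].copy()
for a,col in((.785,(0,255,255)),(.69,(0,0,255)),(.9,(0,255,0))):
    q=world(p,[lidpt(a,.18,.1,.008),lidpt(a,.18,-.1,.008),lidpt(a,0,-.1,.008)])
    x=(proj("side",q)-[165,30]+.5)*2
    cv2.polylines(c,[x.round().astype(int)],False,col,1)
cv2.imwrite("pics/c6.png",cv2.resize(c[80:300,40:290],None,fx=2.4,fy=2.4))
E
```

```text
13.5 [0.64250287 0.16481287 0.4655997 ] [-1.22311925  0.08841048 -0.43814499]
diff 21 2.1649622926093515
```

View pics/c6.png

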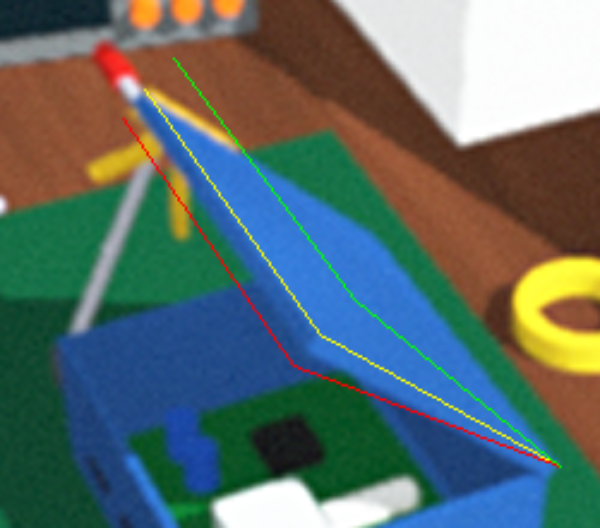

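The lid edge lies on the 0.785 rad line, and the last two pictures, 1 s apart, differ only by noise. I hand in.

```bash
python3 -c "
from rig import robot
print(robot.finish_job())"
```

```text
the job is handed in; nothing more can be done
None
```

The blue case's lid is propped open on its rod, and I handed the job in at about 13.5 s. The hand-in reports no verdict.

- **Rod:** I gripped it by the red grip and swung it up until it met its stop, with about 11 N of resistance. After I let go, the grip was within 1 px of where both cameras should see it at 1.104 rad.
- **Lid:** I nudged it forward from behind with closed fingers, feeling about 1.5 N. It then sank onto the rod by itself.
- **Last checks:** The lid edge matches the predicted 0.785 rad outline in the side view. Two side pictures 1 s apart differ only by noise, so the lid is still. The gripper stands well above and behind the lid, and its force reading is near zero.
- **Not seen directly:** I inferred that the pin is seated from the matching lid angle. The arm hid that area from the top camera.

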